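# Power up the lamp-socket tester

## Robot

A 6-joint arm with a two-finger parallel gripper is mounted at the origin on the work surface. World frame = base frame: x ahead of the robot, y to its left, z up, the work surface at z = 0. Lengths are in mm, angles in rad, forces in N, time in s.
With the tool pointing down it reaches from about 250 to 775 mm from the base axis. Payload 8.9 kg.
Tool frame: the origin (TCP) lies at the very end of the fingers, on their centre line; the grasp point (between the pads) lies r.tcp_to_grasp behind it (r.tcp_to_grasp is the distance from the TCP to the grasp point, in mm); z points along the fingers, y is the direction in which the jaws open and shut (so a half turn about z gives the same grasp; the last joint's range is limited). The gripper opens to 85 mm and grips with 20 to 120 N. Pads are 22 mm wide; open, the fingers measure 114 mm over their backs; the gripper's body (76 mm by 85 mm) begins 54 mm behind the grasp point. The pads swing forward as they close: fully open they stand 13 mm farther back than shut.
Start: joints at [-0.139, 0.291, -0.153, 1.127, 0, 1.431], TCP at [524.999, 0.004, 231.305] pointing down, gripper open.
Joint ranges: [-2.52, 2.52], [-0.91, 1.74], [-1.3, 1.37], [-1.96, 2.02], [-1.52, 1.47], [-3.14, 3.14]. Speed limits (rad/s): [2.22, 2.22, 2.79, 3.14, 3.14, 3.14].

## Interface

Orientations are given as [roll, pitch, yaw] about the fixed x, y, z axes, in that order (R = Rz(yaw) Ry(pitch) Rx(roll)).
In Python, from workcell import r, snapshot, camera_params, ticket gives the robot as it stands. The module is installed in compiled form; this text tells all that it offers.
- The arm moves only by the shell command python3 -m jog 'ROWS' [OPENING]. ROWS is JSON, a list that holds one entry, the list of rows, each a list of 4 numbers: the shift along the tool's x, y, z in m, then the turn about the tool's z in rad. In form: [[[tx, ty, tz, spin], ...]]. A call has 1 to 8 rows; each row shifts and turns the pose as measured when the row begins, along the tool's axes as they then stand; what a row does not reach is not made up. A row lasts 1/10 s, in which the tool goes at most 50 mm and 8.59 degrees, less where a joint would pass 70% of its speed; a pose out of reach is approached as far as the arm can. A call with a gripper value outside its range is refused whole. OPENING is the closure in counts, from 0 (fully open) to 255 (shut), set as the call begins (- or left out, the last holds). The fingers move at their own pace and stop on an object; the grip force is fixed at half the most. Time passes only in rows, so rows that do not move let the fingers close. It gives the time, the measured TCP pose, the force and the opening at its end, in the units of the state.
- r.read_state(): the state, without advancing time (a new reading comes with each control period).
- snapshot(name): name is "scene" or "side" or "wrist"; returns the picture (384x512x3 uint8, blue, green, red); there is no depth.
- camera_params(name): a dict with "fx", "fy", "cx", "cy" (pixels), "pose" (4x4, takes a point from camera to world coordinates); the wrist camera has in their place "tool_from_camera" (4x4, takes a point from camera to tool coordinates, whose origin is the TCP and whose axes are the flange's). Camera axes: x right, y up, looking along -z (the intrinsics and any distortion apply to the point x, -y, -z); pixel columns grow to the right and rows downward; lengths in mm; the calibration is good to about 2 mm. A picture is of the moment at which its call begins: read the wrist's pose just before it. camera_params takes no time and is no camera call.
- ticket.sign_off(): hands the job in, once; it reports no verdict.
The state is a dict: "clock": time; "joint_positions": joint angles; "dq": joint speeds; "joint_efforts": joint torques, N m; "position": TCP position; "ee_rot": TCP orientation; "force": force on the tool from outside, world axes, zero at the start; "moment": the same for the moment, N m; "grip_width": finger opening in mm.
Only numpy, scipy, OpenCV 4.12 (cv2) and the standard library are available. Lean on these libraries where they do the work, as an engineer would, in place of code of your own. Each camera call takes 0.05 s, during which the arm holds its last target.

## Task

Power up the lamp-socket test rack with your closed fingertips: first push the raised, white-dotted half of the red main rocker fully down, then do the same with the blue socket-circuit rocker, and last press the green test button fully home, hold it there for about half a second and let it spring back. Leave the yellow rocker off. Pick nothing up: the modules stay seated in the rack and the things standing around stay where they are.

Things in the scene. Friction and masses are not known exactly. Their poses are not given: they have to be found in the camera images.
- rack: fixed steel rack of four bays side by side along its y (74 mm apart, walls to 26 mm above the table), each holding a module; floor 4 mm thick, parts tray behind (+x). Origin on the table under the centre of the row of bays; x away from the robot
- main_module: white plug-in module, 92 (x) by 68 (y) by 48 mm high, 0.5 kg, sitting loose in a bay of the rack and carrying the red main rocker; origin at the centre of its underside, x away from the robot, z up. The order of the modules in the rack varies
- main_press (a point): where to press straight down: top face of the raised, white-dotted half (the one further from the robot) of the red main rocker, 20 mm from the pivot, mid-width. Paddle 60 mm long (x), 32 wide, pivot in its middle. Off: this half is tilted up 0.36 rad, the near half level. Fully on: this half is level, 56 mm above the module's underside (8 mm above its top), and the near half is raised
- main_rocker (a joint): joint value of the red main rocker, rad: 0 = off (raised half up), 0.36 = fully on (that half pressed down flat); stiff, stays where it is left; about 2 to 4 N on the raised half moves it
- circuit_module: white plug-in module, 92 (x) by 68 (y) by 48 mm high, 0.5 kg, sitting loose in a bay of the rack and carrying the blue socket-circuit rocker; origin at the centre of its underside, x away from the robot, z up. The order of the modules in the rack varies
- circuit_press (a point): where to press straight down: top face of the raised, white-dotted half (the one further from the robot) of the blue socket-circuit rocker, 20 mm from the pivot, mid-width. Paddle 60 mm long (x), 32 wide, pivot in its middle. Off: this half is tilted up 0.36 rad, the near half level. Fully on: this half is level, 56 mm above the module's underside (8 mm above its top), and the near half is raised
- circuit_rocker (a joint): joint value of the blue socket-circuit rocker, rad: 0 = off (raised half up), 0.36 = fully on (that half pressed down flat); stiff, stays where it is left; about 2 to 4 N on the raised half moves it
- spare_module: white plug-in module, 92 (x) by 68 (y) by 48 mm high, 0.5 kg, sitting loose in a bay of the rack and carrying the yellow spare-circuit rocker; origin at the centre of its underside, x away from the robot, z up. The order of the modules in the rack varies
- spare_press (a point): where to press straight down: top face of the raised, white-dotted half (the one further from the robot) of the yellow spare-circuit rocker, 20 mm from the pivot, mid-width. Paddle 60 mm long (x), 32 wide, pivot in its middle. Off: this half is tilted up 0.36 rad, the near half level. Fully on: this half is level, 56 mm above the module's underside (8 mm above its top), and the near half is raised
- spare_rocker (a joint): joint value of the yellow spare-circuit rocker, rad: 0 = off (raised half up), 0.36 = fully on (that half pressed down flat); stiff, stays where it is left; about 2 to 4 N on the raised half moves it
- test_module: white plug-in module, 92 (x) by 68 (y) by 48 mm high, 0.5 kg, sitting loose in a bay of the rack and carrying the green test button; origin at the centre of its underside, x away from the robot, z up. The order of the modules in the rack varies
- test_press (a point): centre of the top face of the round green test button, 34 mm across; released it is 66 mm above the module's underside; black collar round it 48 mm across, 54 mm above the module's underside
- test_button (a joint): how far the green button is pressed, m: 0 = released, 0.006 = fully down (takes about 4 N); springs back when let go
- canister: loose screw-top aluminium canister, 80 mm across, 108 mm high, beside the rack; origin at the centre of its underside
- socket: loose white ceramic lamp socket, 52 mm across, 46 mm high, standing in the rack's tray; origin at the centre of its underside
- bracket: loose brass angle bracket with four green grounding screws, 34 by 100 mm, 26 mm high, in the rack's tray; origin at the centre of its underside
- octagon: loose open steel octagon box, 102 mm across flats, 38 mm high, beside the rack; origin at the centre of its underside
- cover: loose smoked polycarbonate breaker cover, 90 by 130 mm, 34 mm high, between robot and rack; origin at the centre of its underside
- driver: loose screwdriver lying on the surface between robot and rack; origin under its middle
Things that resemble listed ones, but are neither listed nor needed, are in the scene too. What is shaped like the main_module but brown or pink is not meant.

How it is judged:
By the outcome, as a careful person would: the job done as asked, in the order asked, and still so for the second after the job is handed in, with the robot touching nothing.
It also fails if it takes over 45 s, if anything falls off the work surface, if the arm or the gripper's body presses on something with over 40 N, if the wrist force passes 120 N, or if a joint passes its speed limit or range.

## Working session

There is one attempt and no reset: what is moved stays moved. The work goes in short steps, Python scripts to look and compute and a shell command to move; the robot and the scene stay as the last step left them, time stands still between calls to the robot, and variables do not carry over. Pictures are saved under pics/ and viewed, and the job is handed in when it is done.

```bash
mkdir -p pics; python3 - <<'E'
from workcell import r, snapshot, camera_params
import cv2, numpy as np
np.set_printoptions(precision=4,suppress=True)
s=r.read_state(); print({k:np.round(v,3) for k,v in s.items()}, r.tcp_to_grasp)
for n in ["scene","side","wrist"]:
    cv2.imwrite(f"pics/{n}0.png",snapshot(n)); print(n,camera_params(n))
E
```

```text
{'clock': np.float64(0.0), 'joint_positions': array([-0.139,  0.291, -0.154,  1.127, -0.   ,  1.432]), 'dq': array([-0.001, -0.001, -0.001,  0.   ,  0.   , -0.001]), 'joint_efforts': array([ -0.003, -53.715,  33.136,   0.016,  -0.   ,   0.   ]), 'position': array([524.573,   0.07 , 230.731]), 'ee_rot': array([-3.14 , -0.   ,  1.571]), 'force': array([ 0.111, -0.205,  1.172]), 'moment': array([-0.005, -0.045,  0.032]), 'grip_width': np.float64(85.451)} 18.700000000000003
scene {'fx': 470.2141940058969, 'fy': 470.2141940058969, 'cx': 258.40961780779287, 'cy': 182.7938426533634, 'pose': array([[  -0.048 ,   -0.6717,    0.7392, 1263.5882],
       [   0.9988,   -0.0321,    0.0358,   30.8041],
       [  -0.0003,    0.7401,    0.6725,  784.0298],
       [   0.    ,    0.    ,    0.    ,    1.    ]])}
side {'fx': 381.70245289075024, 'fy': 381.70245289075024, 'cx': 252.3666753233993, 'cy': 188.27357210537997, 'pose': array([[   0.8807,    0.2524,   -0.4008,  141.0344],
       [  -0.4737,    0.4738,   -0.7424, -688.4297],
       [   0.0025,    0.8437,    0.5368,  554.7664],
       [   0.    ,    0.    ,    0.    ,    1.    ]])}
wrist {'fx': 289.97113263325554, 'fy': 289.97113263325554, 'cx': 252.7629448695799, 'cy': 192.36687438572062, 'tool_from_camera': array([[   0.0004,    0.9638,    0.2667,   67.7244],
       [   1.    ,   -0.0003,   -0.0006,    0.285 ],
       [  -0.0005,    0.2667,   -0.9638, -143.1506],
       [   0.    ,    0.    ,    0.    ,    1.    ]])}
```

View pics/scene0.png

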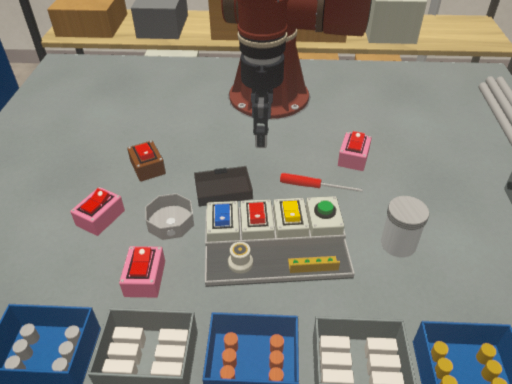

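View pics/side0.png

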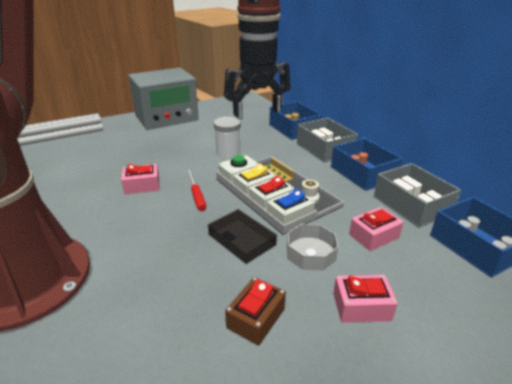

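View pics/wrist0.png

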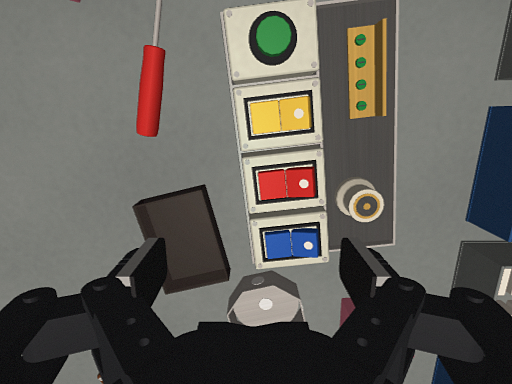

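The scene view shows the white rack with the blue, red and yellow rockers and the green button, from left to right at about (222,215), (257,213), (291,211) and (325,208). In the wrist view, green is at (273,37), yellow (280,115), red (287,183) and blue (291,244). The pink and brown look-alikes lie outside the rack. Next I'll triangulate the dots and the button.

```bash
cat > h.py <<'E'
from workcell import r, snapshot, camera_params
import cv2, numpy as np
from scipy.spatial.transform import Rotation as R
np.set_printoptions(precision=1,suppress=True)
def take(n):
    s=r.read_state(); im=snapshot(n); p=camera_params(n)
    if n=="wrist":
        T=np.eye(4);T[:3,:3]=R.from_euler('xyz',s["ee_rot"]).as_matrix();T[:3,3]=s["position"]
        P=T@p["tool_from_camera"]
    else: P=p["pose"]
    return im,p,P
def ray(p,P,uv):
    d=np.array([(uv[0]-p["cx"])/p["fx"],-(uv[1]-p["cy"])/p["fy"],-1.])
    d=P[:3,:3]@d; return P[:3,3],d/np.linalg.norm(d)
def plane(p,P,uv,z):
    o,d=ray(p,P,uv); return o+d*(z-o[2])/d[2]
def tri(rs):
    A=sum(np.eye(3)-np.outer(d,d) for o,d in rs);b=sum((np.eye(3)-np.outer(d,d))@o for o,d in rs)
    x=np.linalg.solve(A,b);return x,[np.linalg.norm(np.cross(x-o,d)) for o,d in rs]
HUE={"red":[(0,8),(172,180)],"blue":[(105,125)],"yellow":[(20,32)],"green":[(50,75)]}
def blobs(im,c,roi=None):
    h=cv2.cvtColor(im,cv2.COLOR_BGR2HSV);m=np.zeros(h.shape[:2],np.uint8)
    for a,b in HUE[c]: m|=cv2.inRange(h,(a,140,60),(b,255,255))
    if roi: k=np.zeros_like(m);k[roi[1]:roi[3],roi[0]:roi[2]]=1;m*=k
    cs,_=cv2.findContours(m,cv2.RETR_EXTERNAL,cv2.CHAIN_APPROX_NONE)
    return sorted(cs,key=cv2.contourArea)[::-1],m
def cen(c):
    M=cv2.moments(c);return np.array([M["m10"]/M["m00"],M["m01"]/M["m00"]])
E
python3 - <<'E'
from h import *
rois={"wrist":(220,0,330,270),"scene":(205,195,345,240),"side":(215,150,310,215)}
res={}
for n in rois:
    im,p,P=take(n)
    for c in HUE:
        cs,m=blobs(im,c,rois[n]); cs=[k for k in cs if cv2.contourArea(k)>15]
        if not cs: print(n,c,'none');continue
        hull=cv2.convexHull(np.vstack(cs[:2])) if c!="green" else cs[0]
        dot=None
        hm=np.zeros_like(m);cv2.drawContours(hm,[hull],-1,255,-1)
        g=cv2.inRange(im,(185,185,185),(255,255,255))&cv2.erode(hm,np.ones((3,3)))
        k,l,st,ce=cv2.connectedComponentsWithStats(g)
        if k>1:
            i=1+np.argmax(st[1:,4]);dot=ce[i]
        print(n,c,cen(hull),cv2.contourArea(hull),dot,[cen(x) for x in cs[:3]])
        uv=cen(hull) if c=="green" else dot
        if uv is not None: res.setdefault(c,[]).append((n,uv,ray(p,P,uv),plane(p,P,uv,70 if c=="green" else 68)))
for c,v in res.items():
    print(c,tri([x[2] for x in v]),[ (x[0],x[3]) for x in v])
E
```

```text
wrist red [287. 183.] 1618.0 [303.  183.4] [array([287. , 182.9])]
wrist blue [292.  243.4] 1415.5 [307.7 245. ] [array([304.9, 242.5]), array([277.9, 244.3])]
wrist yellow [280.9 114.7] 1855.5 [298.1 113. ] [array([280.9, 114.7])]
wrist green [272.9  35.6] 1057.0 None [array([272.9,  35.6])]
scene red [256.6 212.4] 286.5 [257. 215.] [array([256.6, 212.5])]
scene blue [221.6 214.1] 250.0 [222.  217.5] [array([221.7, 214.2])]
scene yellow [291.1 211. ] 300.5 [292. 214.] [array([291.1, 211.1])]
scene green [325.2 206. ] 89.5 None [array([325.2, 206. ])]
side red [271.9 184.5] 234.5 [277.2 179.4] [array([271.4, 185.4])]
side blue [291.2 198.3] 270.5 [297. 193.] [array([290.6, 199.5])]
side yellow [268.1 172. ] 613.5 [267.6 176.4] [array([254.3, 172.9]), array([281.4, 169.7])]
side green [238.2 159.9] 59.0 None [array([238.2, 159.9])]
red (array([578.7,  -6.3,  68. ]), [np.float64(0.9145447352315185), np.float64(1.3497579394608417), np.float64(1.0548065740644519)]) [('wrist', array([579.6,  -6.7,  68. ])), ('scene', array([577.4,  -5.4,  68. ])), ('side', array([577.8,  -8.1,  68. ]))]
blue (array([588. , -79.5,  67. ]), [np.float64(0.8150720755174344), np.float64(1.3415284263407783), np.float64(0.9347269647631572)]) [('wrist', array([588.4, -79.8,  68. ])), ('scene', array([588.1, -78.3,  68. ])), ('side', array([586.6, -82.3,  68. ]))]
yellow (array([574.5,  61.6,  53.4]), [np.float64(5.408759956580261), np.float64(14.400594878288889), np.float64(18.07749727297787)]) [('wrist', array([571.1,  66.9,  68. ])), ('scene', array([570.9,  68.2,  68. ])), ('side', array([564.3,  15.7,  68. ]))]
green (array([542.8, 138.9,  63.9]), [np.float64(1.50577453705144), np.float64(2.5964633143656792), np.float64(2.236171158027268)]) [('wrist', array([544. , 137.6,  70. ])), ('scene', array([545.6, 139.2,  70. ])), ('side', array([536.4, 124.3,  70. ]))]
```

```bash
python3 -m jog '[[[0,0,0,0],[0,0,0,0],[0,0,0,0],[0,0,0,0],[0,0,0,0],[0,0,0,0]]]' 255
```

```text
clock: 0.9
position: [524.7, 0.0, 231.0]
ee_rot: [-3.141, -0.0, 1.571]
force: [0.4, 0.1, -0.4]
grip_width: -0.1
```

```bash
python3 -m jog '[[[0,0,0,-0.117],[-0.0032,0.0134,0.034,0],[-0.0032,0.0134,0.034,0],[-0.0032,0.0134,0.034,0],[-0.0032,0.0134,0.03,0],[0,0,0,0]]]'
python3 - <<'E'
from h import *
for n in ["side","wrist"]:
    im,p,P=take(n)
    if n=="side": im=cv2.resize(im[100:250,180:380],None,fx=4,fy=4,interpolation=cv2.INTER_CUBIC)
    cv2.imwrite(f"pics/{n}1.png",im)
E
```

```text
clock: 1.5
position: [583.2, -6.6, 96.9]
ee_rot: [3.137, 0.001, 1.693]
force: [-0.9, 0.0, -0.1]
grip_width: -0.1
```

View pics/side1.png

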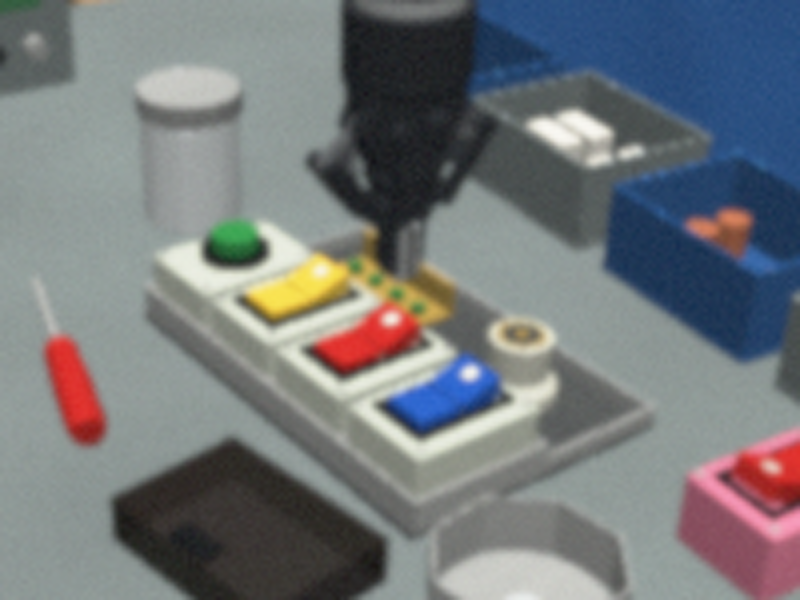

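View pics/wrist1.png

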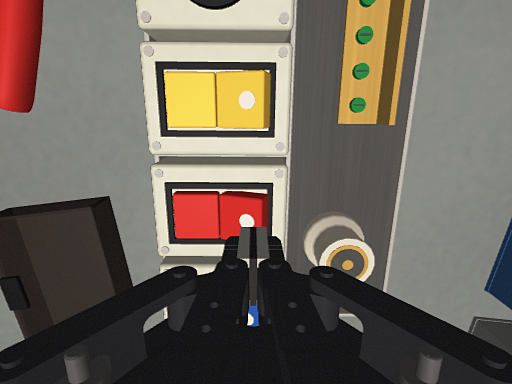

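```bash
python3 - <<'E'
from h import *
im,p,P=take("wrist")
s=r.read_state(); print(s["position"],s["ee_rot"].round(3))
w=cv2.inRange(im,(185,185,185),(255,255,255))
k,l,st,ce=cv2.connectedComponentsWithStats(w)
for i in range(1,k):
    if 40<st[i,4]<900: print(ce[i],st[i,4],plane(p,P,ce[i],67.5))
cs,_=blobs(im,"green")
for c in cs[:1]: print("green",cen(c),cv2.contourArea(c),plane(p,P,cen(c),70))
E
```

```text
[584.5  -6.7 101.6] [3.1 0.  1.7]
[196.2  70.4] 106 [541.9  79.1  67.5]
[245.4  99.5] 220 [571.2  67.   67.5]
[211.3 128.5] 178 [553.   48.3  67.5]
[247.2 155. ] 156 [576.   35.2  67.5]
[223.5 189.4] 151 [563.7  11.9  67.5]
[245.3 219.9] 154 [579.7  -6.7  67.5]
[348.2 252.3] 530 [650.9 -21.5  67.5]
[203.7 269.1] 126 [555.7 -45.5  67.5]
green [362.6  34.7] 183.0 [630.2 107.9  70. ]
```

The wrist view shows the closed tips at about (253,235), just beyond the red dot at (245,220). The side view shows the fingers clear above red. The dot repeats at (579.7, -6.7), so I need to move about 5 mm back toward the robot and then down.

```bash
python3 -m jog '[[[0.0005,-0.005,0.004,0],[0,0,0,0],[0,0,0,0]]]'; python3 -c "
from workcell import r;print(r.read_state()['position'])"
```

```text
clock: 1.95
position: [580.2, -6.9, 101.7]
ee_rot: [3.126, 0.004, 1.693]
force: [1.0, -0.3, 0.4]
grip_width: -0.1
[580.15919125  -6.85986015 101.68745923]
```

```bash
python3 -m jog '[[[0,0,0.01,0],[0,0,0.01,0],[0,0,0.008,0]]]'; python3 -m jog '[[[0,0,0.004,0],[0,0,0.004,0]]]'
```

```text
clock: 2.25
position: [582.0, -7.1, 74.1]
ee_rot: [3.122, 0.005, 1.693]
force: [0.2, -0.5, 0.0]
grip_width: 0.2
clock: 2.45
position: [582.2, -7.0, 64.6]
ee_rot: [3.122, 0.005, 1.693]
force: [1.5, 0.7, 4.7]
grip_width: 0.0
```

```bash
python3 -m jog '[[[0,0,0.002,0],[0,0,0.002,0]]]';python3 -m jog '[[[0,0,0.002,0]]]';python3 -m jog '[[[0,0,0.002,0]]]'
```

```text
clock: 2.65
position: [582.6, -7.0, 60.1]
ee_rot: [3.122, 0.005, 1.693]
force: [-1.1, 0.3, 5.3]
grip_width: 0.0
clock: 2.75
position: [582.8, -7.0, 59.4]
ee_rot: [3.121, 0.005, 1.694]
force: [-10.5, 1.9, 38.6]
grip_width: -0.1
clock: 2.85
position: [582.8, -7.0, 59.5]
ee_rot: [3.121, 0.005, 1.694]
force: [-11.1, 1.0, 34.1]
grip_width: -0.1
```

```bash
python3 -m jog '[[[0,0,-0.01,0],[0,0,-0.02,0],[0,0,-0.012,0],[-0.025,-0.0015,0,0],[-0.025,-0.0015,0,0],[-0.0226,-0.001,0,0],[0,0,0,0],[0,0,0,0]]]'
python3 - <<'E'
from h import *
im,p,P=take("wrist");cv2.imwrite("pics/wrist2.png",im)
s=r.read_state(); print(s["position"],s["ee_rot"])
w=cv2.inRange(im,(185,185,185),(255,255,255))
k,l,st,ce=cv2.connectedComponentsWithStats(w)
for i in range(1,k):
    if 40<st[i,4]<900: print(ce[i],st[i,4],plane(p,P,ce[i],67.5),plane(p,P,ce[i],60)[:2])
E
```

```text
clock: 3.65
position: [585.5, -81.1, 104.0]
ee_rot: [3.123, 0.005, 1.695]
force: [-0.1, 0.9, -0.1]
grip_width: 0.0
[585.6 -81.  104. ] [3.1 0.  1.7]
[393.1 148.3] 724 [667.6 -24.7  67.5] [671.5 -25.2]
[299.9  37.7] 53 [599.5  29.1  67.5] [600.5  30.9]
[241.4 104.7] 409 [571.  -10.6  67.5] [570.9 -10.5]
[258.7  99.9] 219 [580.8  -6.7  67.5] [581.1  -6.4]
[323.8 166.9] 275 [626.8 -41.4  67.5] [629.  -42.6]
[178.5 154.3] 64 [535.9 -44.6  67.5] [534.3 -45.9]
[234.9 187.6] 153 [572.7 -61.5  67.5] [572.6 -63.5]
[255.6 217.5] 161 [588.4 -80.2  67.5] [589.  -82.9]
[157.5 317.1] 158 [ 527.5 -164.9   67.5] [ 525.5 -171.2]
```

View pics/wrist2.png

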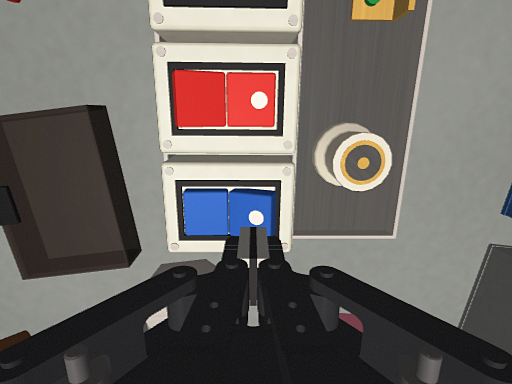

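The wrist view shows the red dot half now flat and its near half raised. The blue dot is at (256,218), which puts the target at (588.3, -80), 2–3 mm from the tool axis. I'll press blue the same way.

```bash
python3 -m jog '[[[0.001,0.0005,0.01,0],[0,0,0.01,0],[0,0,0.009,0]]]'; python3 -m jog '[[[0,0,0.004,0],[0,0,0.004,0]]]'; python3 -m jog '[[[0,0,0.002,0],[0,0,0.002,0]]]'
```

```text
clock: 4.0
position: [586.9, -78.0, 73.6]
ee_rot: [3.122, 0.006, 1.697]
force: [0.2, 0.3, 0.3]
grip_width: -0.2
clock: 4.2
position: [586.9, -77.1, 63.7]
ee_rot: [3.122, 0.005, 1.699]
force: [2.0, -1.4, 5.5]
grip_width: 0.2
clock: 4.4
position: [587.3, -77.1, 59.7]
ee_rot: [3.122, 0.006, 1.699]
force: [-6.1, 1.0, 24.3]
grip_width: 0.3
```

```bash
python3 -m jog '[[[0,0,0.0015,0]]]'; python3 -m jog '[[[0,0,-0.01,0],[0,0,-0.02,0],[0,0,-0.012,0],[0.04,-0.003,0,0],[0.045,-0.003,0,0],[0.045,-0.003,0,0],[0.045,-0.003,0,0],[0.03,-0.003,0,0]]]'
```

```text
clock: 4.5
position: [587.4, -77.1, 59.7]
ee_rot: [3.121, 0.006, 1.699]
force: [-9.1, 3.1, 29.4]
grip_width: 0.1
clock: 5.3
position: [545.8, 126.4, 103.0]
ee_rot: [3.119, 0.007, 1.69]
force: [-0.0, 0.4, 0.1]
grip_width: -0.1
```

```bash
python3 -m jog '[[[0,0,0,0],[0,0,0,0]]]'; python3 - <<'E'
from h import *
im,p,P=take("wrist");cv2.imwrite("pics/wrist3.png",im)
s=r.read_state(); print(s["position"],s["ee_rot"])
for c in ["green"]:
    cs,_=blobs(im,c)
    for k in cs[:2]:
        print(cen(k),cv2.contourArea(k),cv2.boundingRect(k),plane(p,P,cen(k),70))
im,p,P=take("side");cv2.imwrite("pics/side3.png",cv2.resize(im[100:250,180:380],None,fx=4,fy=4,interpolation=cv2.INTER_CUBIC))
E
```

```text
clock: 5.5
position: [544.3, 130.2, 103.1]
ee_rot: [3.12, 0.006, 1.696]
force: [-0.3, -0.8, 0.1]
grip_width: 0.2
[544.3 129.9 103.1] [3.1 0.  1.7]
[252.2 205.9] 1806.5 (227, 183, 52, 46) [543.9 139.9  70. ]
[372.2 189.6] 106.5 (366, 184, 13, 12) [618.1 159.7  70. ]
```

View pics/wrist3.png

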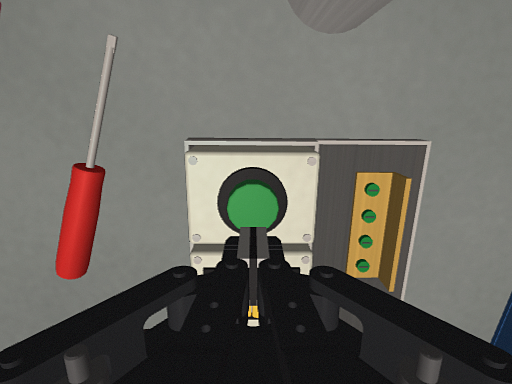

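View pics/side3.png

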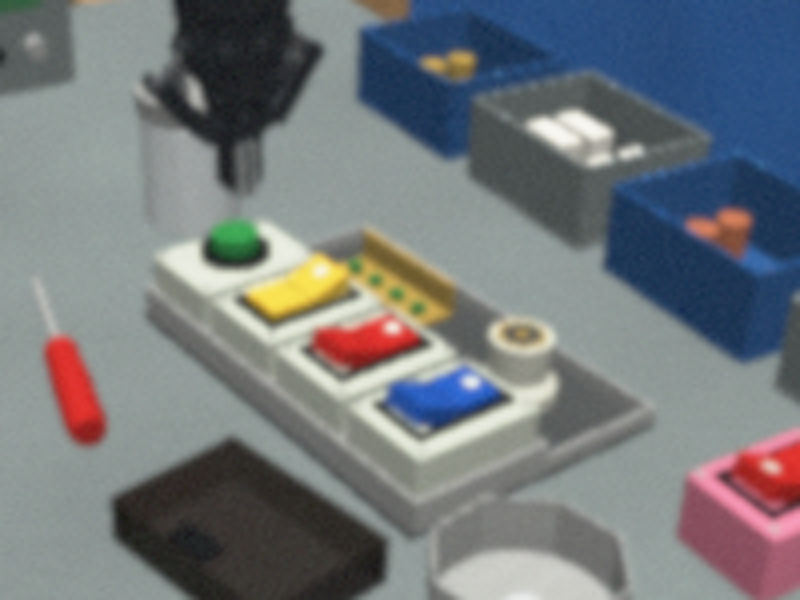

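The side view shows the red and blue dot halves flat, with yellow still off. The wrist view shows the green disc, 52 px wide and centred near (253,209), which gives about (543.8, 138). I'll move 8 mm along tool x and then press.

```bash
python3 -m jog '[[[0.008,0,0,0],[0,0,0.01,0],[0,0,0.01,0]]]'; python3 -c "
from workcell import r;print(r.read_state()['position'])"
```

```text
clock: 5.9
position: [545.8, 135.3, 82.9]
ee_rot: [3.117, 0.007, 1.69]
force: [-0.2, 0.6, -0.6]
grip_width: -0.1
[545.81078048 135.31027058  82.89557941]
```

```bash
python3 -m jog '[[[0.002,-0.002,0.006,0],[0,0,0.004,0]]]'; python3 -m jog '[[[0,0,0.004,0],[0,0,0.003,0]]]'
```

```text
clock: 6.1
position: [542.8, 136.2, 70.2]
ee_rot: [3.12, 0.007, 1.689]
force: [-0.6, -0.6, -0.4]
grip_width: 0.0
clock: 6.3
position: [543.1, 136.2, 63.1]
ee_rot: [3.12, 0.006, 1.689]
force: [-11.2, -1.6, 43.7]
grip_width: 0.0
```

```bash
python3 -m jog '[[[0,0,0.0003,0]]]'; python3 -m jog '[[[0,0,0.0005,0]]]'
```

```text
clock: 6.4
position: [543.0, 136.2, 63.9]
ee_rot: [3.119, 0.006, 1.689]
force: [-6.3, -0.8, 13.1]
grip_width: 0.0
clock: 6.5
position: [542.9, 136.2, 64.1]
ee_rot: [3.119, 0.006, 1.689]
force: [-1.4, 0.4, 6.2]
grip_width: 0.1
```

```bash
python3 -m jog '[[[0,0,0.0012,0],[0,0,0.0012,0]]]'; python3 -m jog '[[[0,0,0.001,0],[0,0,0.001,0]]]'; python3 -m jog '[[[0,0,0.001,0],[0,0,0.001,0]]]'
```

```text
clock: 6.7
position: [543.0, 136.2, 63.7]
ee_rot: [3.118, 0.007, 1.689]
force: [-6.4, -0.6, 19.3]
grip_width: -0.2
clock: 6.9
position: [542.9, 136.2, 63.9]
ee_rot: [3.117, 0.007, 1.689]
force: [-4.8, 0.6, 13.4]
grip_width: 0.2
clock: 7.1
position: [542.9, 136.2, 63.9]
ee_rot: [3.116, 0.007, 1.689]
force: [-5.5, -0.9, 14.3]
grip_width: 0.0
```

```bash
python3 -m jog '[[[0,0,-0.01,0],[0,0,-0.02,0],[0,0,-0.03,0],[-0.02,0,-0.03,0],[-0.03,-0.01,-0.03,0],[-0.03,-0.01,-0.02,0],[0,0,0,0],[0,0,0,0]]]'
python3 - <<'E'
from h import *
for n in ["wrist","side","scene"]:
    im,p,P=take(n)
    if n=="side": im=cv2.resize(im[100:250,180:380],None,fx=4,fy=4,interpolation=cv2.INTER_CUBIC)
    cv2.imwrite(f"pics/{n}4.png",im)
E
```

```text
clock: 7.9
position: [528.9, 52.1, 211.4]
ee_rot: [3.114, 0.009, 1.691]
force: [0.2, 0.1, -0.1]
grip_width: -0.1
```

View pics/wrist4.png

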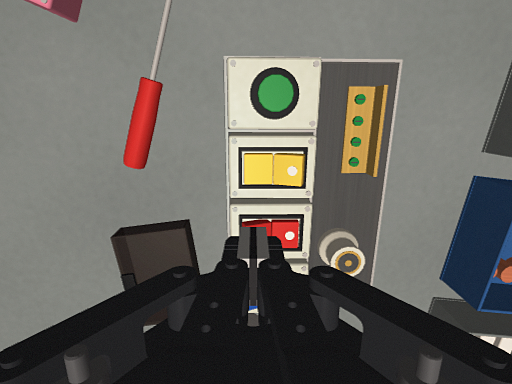

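View pics/side4.png

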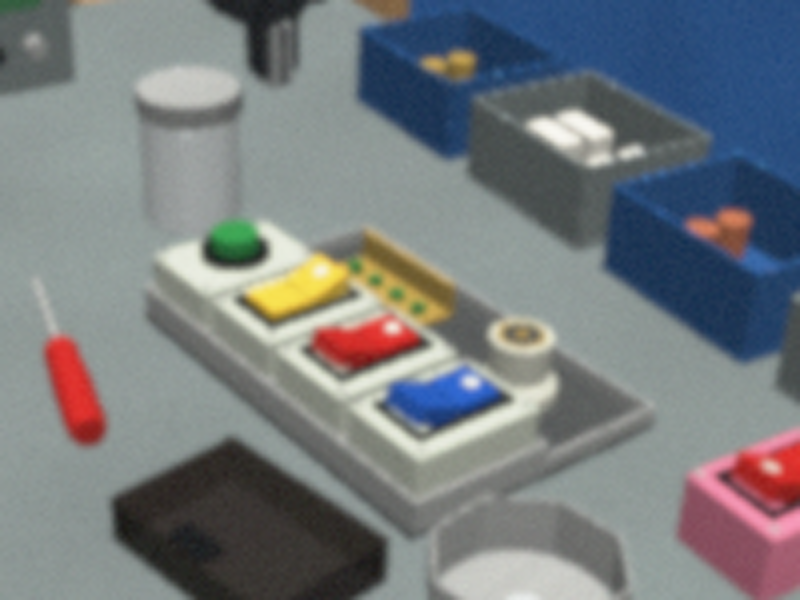

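View pics/scene4.png

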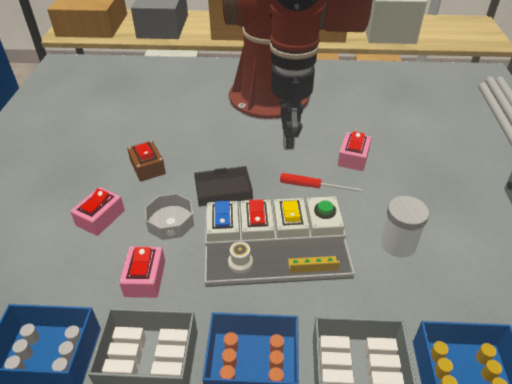

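In the final views, the red dot (392,328) and blue dot (470,382) in the side crop sit on flat halves. Yellow (320,268) is still tilted, the green button (234,240) has sprung back, and nothing else has moved. The arm is clear, so I'm handing in.

```bash
python3 -c "
from workcell import ticket;print(ticket.sign_off())"
```

```text
the job is handed in; nothing more can be done
None
```

I pressed the red main rocker, then the blue circuit rocker, each down to its hard stop. The tip stopped at z ≈ 59.5 mm against the expected 60, with about 30–38 N on it. I then pressed the green button home (z ≈ 63–64 mm) and let go. The whole job took about 8 s.

- **Last checks:** the closing pictures show red and blue with their dotted halves flat, yellow still off, the green button back up, and the modules and loose things where they were. The wrist force was about zero, with the arm clear of everything.
- **Force on the button:** the first push briefly read 44 N at the fingertips. That is well under the 120 N wrist limit, and I read the 40 N limit as applying to the arm and gripper body, not the fingertips.
- **Button hold:** the hold lasted about 0.8 s. The force dipped to 6 N early on, at z = 64.1 mm, which is above the 4 N the button needs. I pressed a little harder after that, so at least the last half second was firmly home.

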